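# Fold the recipe stand flat

### The arm

A 6-joint arm with a two-finger parallel gripper is mounted at the origin on a cart in front of the work surface, level with it; the furniture and walls round the work are solid. World frame = base frame: x ahead of the robot, y to its left, z up, the work surface at z = 0. Lengths are in m, angles in rad, forces in N, time in s.
With the tool pointing down it reaches from about 0.375 to 0.975 m from the base axis. Payload 3.8 kg.
Tool frame: the origin (TCP) lies at the very end of the fingers, on their centre line; the grasp point (between the pads) lies r.grip_depth behind it (r.grip_depth is the distance from the TCP to the grasp point, in m); z points along the fingers, y is the line along which they close (so a half turn about z gives the same grasp; the last joint's range is limited). The gripper opens to 88 mm and grips with 3 to 60 N. Pads are 18 mm wide; open, the fingers measure 123 mm over their backs; the gripper's body (75 mm by 187 mm) begins 45 mm behind the grasp point.
Start: joints at [1.284, 0.264, 1.604, -0, 1.274, -0.037], TCP at [0.167, 0.654, 0.206] pointing down, gripper open.
Joint ranges: [-2.63, 2.63], [-0.94, 2.18], [0.31, 2.57], [-1.31, 4.45], [0, 2.66], [-2.55, 2.55]. Speed limits (rad/s): [2.57, 2.57, 3.14, 3.14, 3.14, 3.14].

### API

Orientations are given as [roll, pitch, yaw] about the fixed x, y, z axes, in that order (R = Rz(yaw) Ry(pitch) Rx(roll)).
In Python, from bench import r gives the robot as it stands.
- The arm moves only by the tool drive_tool, never from a script. Its argument "motion" is a list of rows, each a list of 5 numbers: the shift along the tool's x, y, z in units of 30 mm (1.0 is 30 mm), then the turn about the tool's z in units of 6 degrees (1.0 is 6 degrees), then the finger opening in mm, from 0 to 88.1. A call has 1 to 8 rows; each row shifts and turns the commanded pose from where the row before left it, along the tool's axes as they then stand; what a row does not reach is not made up. A row lasts 1/10 s, in which the tool goes at most 50 mm and 8.59 degrees, less where a joint would pass 70% of its speed; a pose out of reach is approached as far as the arm can. A call is refused whole if a number of a shift passes 1 or a number of a turn 1, either way. A call with a gripper value outside its range is refused whole. The fingers move at their own pace and stop on an object; "force" is the grip in N (left out, the last holds). Time passes only in rows, so rows that do not move let the fingers close. It gives the time, the measured TCP pose, the force, the opening and the grip force at its end, in the units of the state.
- r.observe(): the state, without advancing time (a new reading comes with each control period).
- r.capture(name): name is "scene" or "top" or "wrist"; returns a dict with "pixels" (480x640x3 uint8, blue, green, red), "mtx" (3x3 intrinsics, pixels), "extrinsics" (4x4, takes a point from camera to world coordinates); the wrist camera has in their place "hand_eye" (4x4, takes a point from camera to tool coordinates, whose origin is the TCP and whose axes are the flange's). Camera axes: x right, y down, z forward; pixel columns grow to the right and rows downward; lengths in m; the calibration is good to about 2 mm. The wrist camera is an equidistant fisheye: a pixel r from the principal point sees the ray r / f radians off the axis. A picture is of the moment at which its call begins: read the wrist's pose just before it. There is no depth.
- r.job_done(): hands the job in; it is judged then, once.
The state is a dict: "time_s": time; "joints": joint angles; "qd": joint speeds; "joint_efforts": joint torques, N m; "tool_pos": TCP position; "ee_rot": TCP orientation; "contact_force": force on the tool from outside, world axes, zero at the start; "torque": the same for the moment, N m; "width": finger opening in m; "finger_force": force on a finger pad.
Only numpy, scipy, OpenCV 4.12 (cv2) and the standard library are available. Lean on these libraries where they do the work, as an engineer would, in place of code of your own. Each camera call takes 0.05 s, during which the arm holds its last target. There are 200 camera calls.

### The job

Fold the recipe stand flat: press down the steel release paddle at its foot until it flips over and stays down, so that the ratchet pawl is out of the teeth, and then push the raised backrest down until it lies flat on its two rests, leaving the paddle down. Only press and push with the fingertips or the shut fingers: do not grip the backrest or lift it up, and leave the things standing around where they are.

Things in the scene. Friction and masses are not known exactly. Their poses are not given: they have to be found in the camera images.
- stand: Recipe stand: wooden foot 310 x 120 x 12 mm, held fast on the worktop. Origin: on the worktop below the backrest's hinge. x runs along the foot from the paddle end (x = -125 mm) to the end under the backrest's tip (+185 mm), y across it to the left, z up. Two rubber-capped blocks at x = 150, y = +-50 mm carry the folded backrest; steel cheeks 93 mm high stand at the hinge.
- stand_hinge (a point): Hinge axis of the backrest: 81 mm above the worktop, over the stand's origin; the axis runs along the stand's y.
- stand_back (a joint): Backrest angle, rad: 0 = flat, grows as raised; starts at 0.65 to 0.95. Wooden board 145 x 140 x 10 mm, from 30 to 175 mm from the hinge, pointing along the stand's +x and up; two lugs 18 mm high near the hinge. With the pawl in the ratchet's teeth it sinks at most one tooth (0.15). When free it does not fall: its stiff hinge holds it, and pushing it down at point back_push takes about 1 to 4 N.
- back_push (a point): Point on the backrest's upper face, mid-width, 145 mm along the board from the hinge and 8 mm above the hinge line; it moves with the board (its x axis along the board, z out of the upper face). A good place to push with the fingertips, following the arc about the hinge.
- stand_pawl (a joint): Pawl and release paddle (one steel bell crank), rad: 0 = pawl in the teeth, paddle tilted up (up to 0.14 if it rests on a tooth); 0.5 = pawl clear, paddle down on its stop. An over-centre spring pulls it to the nearer end, balance at 0.25: pressed past that it flips and stays down. Takes about 2 N (to 10 N if the backrest leans hard on the teeth). Pivot along the stand's y at x = -41, z = 34 mm.
- paddle_top (a point): Middle of the upper face of the paddle's ribbed steel pad (30 mm along the stand, 36 mm across, 6 mm thick), 58 mm from the pawl's pivot towards the stand's -x; it moves with the paddle, from about 51 mm above the worktop (up) to about 22 mm (pressed down).
- kitchen_timer: Round red and white kitchen timer, 66 mm wide, 43 mm high, loose; to be left alone. Origin at the centre of its underside.
- spoon_rest: Ceramic spoon rest, 148 x 69 x 36 mm, loose; to be left alone. Origin at the centre of its underside.
- seed_tin: Green tin box, 109 x 154 x 66 mm, loose; to be left alone. Origin at the centre of its underside.
- tumbler: Clear glass tumbler, 81 mm wide, 92 mm high, loose; to be left alone. Origin at the centre of its underside.

How it is judged:
On the way, in this order (a step that is already met when the one before it is completed fails the run):
1. the paddle is pressed down and the pawl is clear of the teeth while the backrest is still raised (value of joint stand_pawl above 0.4 rad and value of joint stand_back above 0.45 rad), for 0.2 s.
2. the backrest is pushed down flat (value of joint stand_back below 0.06 rad), for 0.2 s.
At the end, for the whole second after the job is handed in: The backrest lies flat (within 0.06 rad, 10 mm at its tip) and at rest, and the paddle is still down (beyond 0.4 of 0.5 rad) (value of joint stand_back below 0.06 rad and value of joint stand_pawl above 0.4 rad and velocity of joint stand_back between -0.05 and 0.05 rad/s); the robot touches nothing.
It fails at once if the backrest is lifted up steep instead of being pushed down (value of joint stand_back above 1.05 rad).
It fails at once if the timer is moved or lifted (distance of kitchen_timer from where it was at the start of the episode above 0.03 m).
It fails at once if the spoon rest is moved or lifted (distance of spoon_rest from where it was at the start of the episode above 0.03 m).
It fails at once if the tin box is moved or lifted (distance of seed_tin from where it was at the start of the episode above 0.03 m).
It fails at once if the tumbler is moved or lifted (distance of tumbler from where it was at the start of the episode above 0.03 m).
It also fails if it takes over 51 s, if anything falls off the work surface, if the arm or the gripper's body presses on something with over 40 N, if the wrist force passes 120 N, or if a joint passes its speed limit or range.

## Working session

There is one attempt and no reset: what is moved stays moved. The work goes in short steps, Python scripts to look and compute and a tool call to move; the robot and the scene stay as the last step left them, time stands still between calls to the robot, and variables do not carry over. Pictures are saved under pics/ and viewed, at most 10 in all, crops included, and the job is handed in when it is done.

Besides the shell and the picture viewer there is one more tool, called as a command line: name --pt "numbers of a row" for each row, then --argument value for the rest. drive_tool: Moves the arm, as the interface text tells. Its arguments: {"type":"object","properties":{"motion":{"type":"array","items":{"type":"array","items":{"type":"number"}}},"force":{"type":"number"}},"required":["motion"]}

```bash
mkdir -p pics; cat > h.py <<'E'
from bench import r
import numpy as np, cv2, pickle
def snap(n,f):
    s=r.observe(); c=r.capture(n); cv2.imwrite('pics/'+f+'.png',c['pixels']); pickle.dump((s,c),open(f+'.pkl','wb')); return c
def ray(c,u,v):
    K=c['mtx'];E=c['extrinsics']
    d=E[:3,:3]@np.array([(u-K[0,2])/K[0,0],(v-K[1,2])/K[1,1],1]); return E[:3,3],d/np.linalg.norm(d)
def onz(c,u,v,z):
    o,d=ray(c,u,v); return o+d*(z-o[2])/d[2]
def proj(c,p):
    E=c['extrinsics']; q=E[:3,:3].T@(np.asarray(p)-E[:3,3]); q=c['mtx']@q; return q[:2]/q[2]
E
python3 - <<'E'
from h import *
for n in('scene','top'):
    c=snap(n,n+'0'); print(n,c['mtx'].round(1).tolist(),c['extrinsics'].round(3).tolist())
print(r.observe())
E
```

```text
scene [[437.7, 0.0, 325.5], [0.0, 437.7, 235.2], [0.0, 0.0, 1.0]] [[0.477, -0.601, 0.641, -0.325], [-0.879, -0.323, 0.351, -0.579], [-0.004, -0.731, -0.682, 1.048], [0.0, 0.0, 0.0, 1.0]]
top [[574.9, 0.0, 324.6], [0.0, 574.9, 237.2], [0.0, 0.0, 1.0]] [[-0.003, -0.99, 0.144, 0.341], [-1.0, 0.002, -0.004, -0.073], [0.004, -0.144, -0.99, 1.639], [0.0, 0.0, 0.0, 1.0]]
{'time_s': 0.1, 'joints': array([ 1.28406341e+00,  2.64687796e-01,  1.60524653e+00,  1.78879768e-05,
        1.27369805e+00, -3.69112725e-02]), 'qd': array([ 0.00110536, -0.00277958, -0.00259542,  0.000429  ,  0.00054311,
       -0.00058761]), 'joint_efforts': array([-6.50532875e-04, -5.03613389e+01, -3.58076656e+01,  7.31408014e-02,
        2.31831620e-02, -6.63856349e-05]), 'tool_pos': array([0.16668182, 0.65335923, 0.20480094]), 'ee_rot': array([-3.13955495e+00, -9.23535413e-05,  2.89176566e+00]), 'contact_force': array([0.29432448, 0.61930125, 0.2757488 ]), 'torque': array([-0.01767956, -0.038863  , -0.03462744]), 'finger_force': 0.0, 'width': 0.08822210841835777}
```

View pics/top0.png

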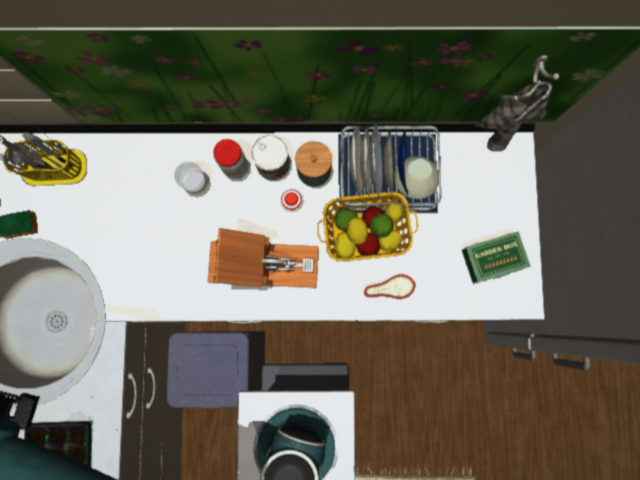

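View pics/scene0.png

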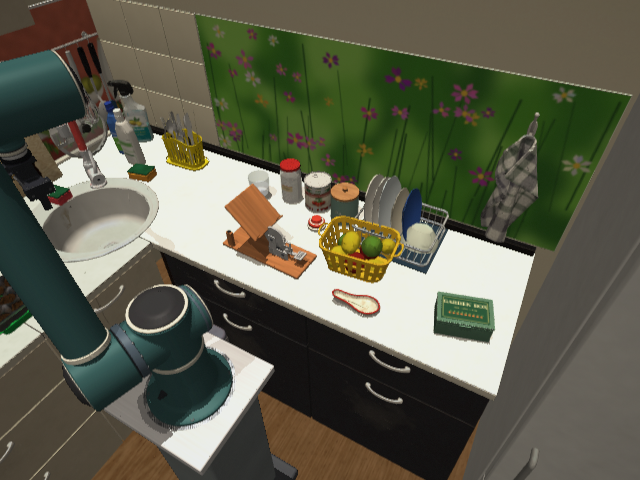

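The top view shows the stand with its paddle at about (307,265), the hinge at about (268,262) and the backrest tip at about (220,255). Its +x points left in the image. The scene view shows it around (265,240). I'll zoom in on both.

```bash
python3 - <<'E'
import cv2,numpy as np
a=cv2.imread('pics/top0.png')[222:297,202:327]; b=cv2.imread('pics/scene0.png')[180:282,215:325]
a=cv2.resize(a,None,fx=6,fy=6,interpolation=cv2.INTER_CUBIC)
cv2.imwrite('pics/a.png',a); cv2.imwrite('pics/b.png',cv2.resize(b,None,fx=5.5,fy=5.5,interpolation=cv2.INTER_CUBIC))
E
```

```text
(no output)
```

View pics/a.png

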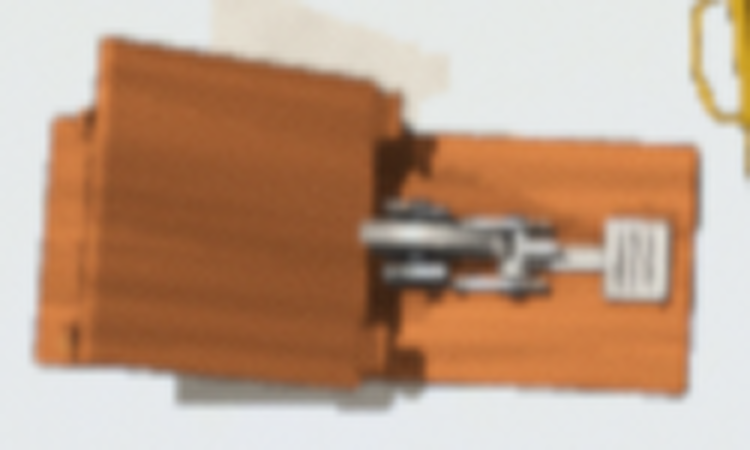

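View pics/b.png

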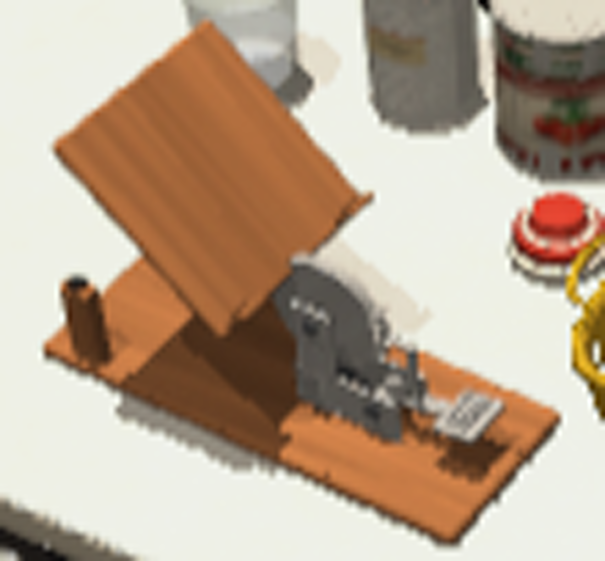

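The crops give these points:
- **Top crop:** foot corners at (697,148), (687,393), (36,362) and (52,118); paddle centre at (637,260); board tip corners at (102,38) and (82,362).
- **Scene crop:** paddle at (472,415); tip corners at (207,22) and (55,148).

```bash
cat >> h.py <<'E'
def tri(l):
    A=np.zeros((3,3));b=np.zeros(3)
    for o,d in l:
        P=np.eye(3)-np.outer(d,d);A+=P;b+=P@o
    p=np.linalg.solve(A,b); return p,[np.linalg.norm((np.eye(3)-np.outer(d,d))@(p-o)) for o,d in l]
E
python3 - <<'E'
from h import *
t=pickle.load(open('top0.pkl','rb'))[1];s=pickle.load(open('scene0.pkl','rb'))[1]
T=lambda x,y:(202+x/6-.42,222+y/6-.42); S=lambda x,y:(215+x/5.5-.4,180+y/5.5-.4)
C=[onz(t,*T(*q),.012) for q in((697,148),(687,393),(36,362),(52,118))]
for c in C: print(c.round(4))
print([np.linalg.norm(C[i][:2]-C[(i+1)%4][:2]).round(4) for i in range(4)])
ex=(C[2]+C[3]-C[0]-C[1])[:2]; ey=(C[1]-C[0]+C[2]-C[3])[:2]; 
ya=np.arctan2(ex[1],ex[0]); yb=np.arctan2(ey[1],ey[0])
print('yaw',np.degrees(ya),np.degrees(yb)-90, np.degrees(yb)+90)
m=sum(C)/4; u=np.array([np.cos(ya),np.sin(ya)]); o=m[:2]-.03*u; print('origin',o)
def loc(p):
    d=p[:2]-o; return np.r_[d@u, d@np.array([-u[1],u[0]]),p[2]].round(4)
for n,a,b in(('pad',(637,260),(472,415)),('tipA',(102,38),(207,22)),('tipB',(82,362),(55,148))):
    p,e=tri([ray(t,*T(*a)),ray(s,*S(*b))]); print(n,p.round(4),np.round(e,4),loc(p))
# foot corners in scene check
print(onz(s,*S(558,415),.012),onz(s,*S(452,543),.012))
for n in [(('tim'),291,199),('spoon',390,287)]: print(n,onz(t,n[1],n[2],.02))
E
```

```text
[ 0.5526 -0.0599  0.012 ]
[ 0.4363 -0.055   0.012 ]
[0.4517 0.2516 0.012 ]
[0.5677 0.2471 0.012 ]
[np.float64(0.1164), np.float64(0.307), np.float64(0.1161), np.float64(0.3073)]
yaw 87.16441224864512 87.69939594923233 267.6993959492323
origin [0.50058213 0.0659748 ]
pad [ 0.4972 -0.0337  0.0436] [0.0019 0.0019] [-0.0998 -0.0016  0.0436]
tipA [0.577  0.1891 0.1973] [0.0016 0.0016] [ 0.1268 -0.0703  0.1973]
tipB [0.4399 0.1944 0.1978] [0.0013 0.0013] [0.1252 0.067  0.1978]
[ 0.54880266 -0.06372019  0.012     ] [ 0.43119125 -0.06054347  0.012     ]
('tim', 291, 199) [0.68863315 0.01680322 0.02      ]
('spoon', 390, 287) [ 0.43557481 -0.2629945   0.02      ]
```

```bash
python3 - <<'E'
from h import *
t=pickle.load(open('top0.pkl','rb'))[1];s=pickle.load(open('scene0.pkl','rb'))[1]
for n,a,b in(('handleL',(322,228),(322,243)),('rimcornerfront',(328,258),(326,258))):
    p,e=tri([ray(t,*a),ray(s,*b)]); print(n,p.round(3),np.round(e,3),[onz(t,*a,z).round(3).tolist() for z in(.05,.1)])
print(r.grip_depth)
E
```

```text
handleL [ 0.599 -0.067  0.027] [0.007 0.007] [[0.599, -0.072, 0.05], [0.591, -0.072, 0.1]]
rimcornerfront [ 0.523 -0.1    0.037] [0.013 0.013] [[0.515, -0.089, 0.05], [0.509, -0.088, 0.1]]
0.0187
```

drive_tool --pt "0 0 -1 1 0" --pt "0 0 -1 1 0" --pt "0 0 -1 1 0" --pt "0 0 0 1 0" --pt "0 0 0 1 0" --pt "0 0 0 1 0" --pt "0 0 0 1 0"

```text
time_s: 0.8
tool_pos: [0.1667, 0.6537, 0.2954]
ee_rot: [-3.141, 0.001, 2.154]
contact_force: [0.1, 0.3, -0.3]
width: 0.0342
finger_force: 0.0
```

drive_tool --pt "0 0 0 1 0" --pt "0 0 0 1 0" --pt "0 0 0 1 0" --pt "0 0 0 1 0" --pt "0 0 0 1 0" --pt "0 0 0 1 0" --pt "0 0 0 0 0"

```text
time_s: 1.5
tool_pos: [0.1668, 0.6537, 0.2953]
ee_rot: [-3.141, 0.001, 1.53]
contact_force: [0.0, -0.2, -0.6]
width: 0.0002
finger_force: 0.0
```

drive_tool --pt "-1 0.5 0 0 0" --pt "-1 0.5 0 0 0" --pt "-1 0.5 0 0 0" --pt "-1 0.5 0 0 0" --pt "-1 0.5 0 0 0" --pt "-1 0.5 0 0 0" --pt "-1 0.5 0 0 0" --pt "-1 0.5 0 0 0"

```text
time_s: 2.3
tool_pos: [0.2773, 0.408, 0.2958]
ee_rot: [-3.142, 0.0, 1.534]
contact_force: [0.8, -0.0, 0.8]
width: 0.0003
finger_force: 0.0
```

drive_tool --pt "-1 0.5 0 0 0" --pt "-1 0.5 0 0 0" --pt "-1 0.5 0 0 0" --pt "-1 0.5 0 0 0" --pt "-1 0.5 0 0 0" --pt "-1 0.5 0 0 0" --pt "-1 0.5 0 0 0" --pt "-1 0.6 0 0 0"

```text
time_s: 3.1
tool_pos: [0.3903, 0.1633, 0.296]
ee_rot: [3.141, -0.0, 1.534]
contact_force: [0.5, 0.9, -0.2]
width: 0.0001
finger_force: 0.0
```

drive_tool --pt "-1 0.6 0 0 0" --pt "-1 0.6 0 0 0" --pt "-1 0.6 0 0 0" --pt "-1 0.6 0 0 0" --pt "-1 0.6 0 0 0" --pt "-1 0.6 0 0 0" --pt "0 0 0 0 0"

```text
time_s: 3.8
tool_pos: [0.492, -0.0227, 0.2954]
ee_rot: [-3.141, 0.001, 1.529]
contact_force: [0.1, 0.2, 0.3]
width: 0.0004
finger_force: 0.0
```

drive_tool --pt "-0.1 0 1 0 0" --pt "0 0 1 0 0" --pt "0 0 1 0 0" --pt "0 0 1 0 0" --pt "0 0 1 0 0" --pt "0 0 1 0 0" --pt "0 0 0 0 0"

```text
time_s: 4.5
tool_pos: [0.4862, -0.0214, 0.1115]
ee_rot: [-3.132, -0.001, 1.533]
contact_force: [-0.4, 0.3, -0.4]
width: 0.0001
finger_force: 0.0
```

```bash
python3 - <<'E'
from h import *
w=snap('wrist','w1')['pixels']; s=snap('scene','s1')['pixels'];t=snap('top','t1')['pixels']
a=cv2.resize(s[165:295,215:375],(400,325),interpolation=3);b=cv2.resize(t[215:295,205:365],(400,200),interpolation=3)
cv2.imwrite('pics/m1.png',np.hstack([np.vstack([a,b]),cv2.resize(w,(400,300)) if 0 else cv2.copyMakeBorder(cv2.resize(w,(400,300)),0,225,0,0,0)]))
E
```

```text
(no output)
```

View pics/m1.png

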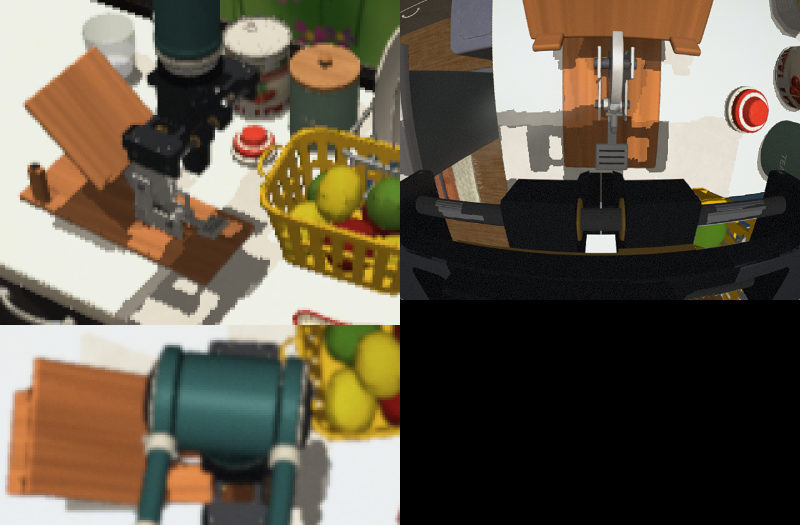

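The wrist view shows the paddle pad at composite (611,157), which is wrist pixel (338,251). It sits slightly to the right of the finger line. The basket is clear to the right of the gripper.

```bash
python3 - <<'E'
from h import *
from scipy.spatial.transform import Rotation as R
s,c=pickle.load(open('w1.pkl','rb')); K=c['mtx'];H=c['hand_eye']
Rt=R.from_euler('xyz',s['ee_rot']).as_matrix()
def w(u,v,z):
    d=np.array([(u-K[0,2]),(v-K[1,2])])/K[0,0]; th=np.linalg.norm(d); d=np.r_[d/th*np.sin(th),np.cos(th)]
    o=Rt@H[:3,3]+s['tool_pos']; d=Rt@H[:3,:3]@d; return (o+d*(z-o[2])/d[2])
p=w(338,251,.051); print(p, Rt.T@(p-s['tool_pos'])/.03)
print(w(362,25,.09))
E
```

```text
[ 0.49714734 -0.03077257  0.051     ] [-0.29929731  0.39462779  2.01262486]
[0.51313057 0.10673112 0.09      ]
```

Wrist, top and scene views agree on the paddle at (0.497, -0.031). Going down.

drive_tool --pt "-0.2 0.3 0.7 0 0" --pt "0 0 0.7 0 0" --pt "0 0 0.3 0 0" --pt "0 0 0.2 0 0" --pt "0 0 0.2 0 0" --pt "0 0 0.2 0 0" --pt "0 0 0.2 0 0" --pt "0 0 0 0 0"

```text
time_s: 5.45
tool_pos: [0.499, -0.0288, 0.0403]
ee_rot: [-3.14, -0.0, 1.531]
contact_force: [0.8, -0.9, -0.2]
width: 0.0001
finger_force: 0.0
```

drive_tool --pt "0 0 0.2 0 0" --pt "0 0 0.2 0 0" --pt "0 0 0.1 0 0" --pt "0 0 0.1 0 0" --pt "0 0 0 0 0"

```text
time_s: 5.95
tool_pos: [0.4991, -0.0289, 0.0224]
ee_rot: [-3.141, -0.0, 1.53]
contact_force: [0.3, 0.6, 0.5]
width: 0.0004
finger_force: 0.0
```

```bash
python3 - <<'E'
from h import *
w=snap('wrist','w2')['pixels']; s=snap('scene','s2')['pixels']
cv2.imwrite('pics/m2.png',np.hstack([cv2.resize(s[200:290,235:335],(440,400),interpolation=3),cv2.resize(w[100:400,180:450],(360,400),interpolation=3)]))
E
```

```text
(no output)
```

View pics/m2.png

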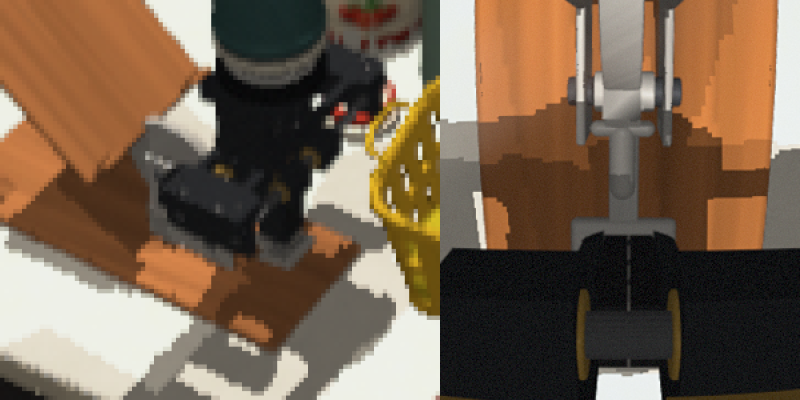

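The fingertips are over the pad (wrist pad at about (625,230)) at z = 22 mm, and the paddle is apparently down. I'll press slightly more, then retract and check.

drive_tool --pt "0 0 0.1 0 0" --pt "0 0 0.05 0 0" --pt "0 0 0 0 0"

```text
time_s: 6.35
tool_pos: [0.4993, -0.0289, 0.0183]
ee_rot: [-3.141, -0.0, 1.53]
contact_force: [0.4, 0.2, -0.7]
width: 0.0004
finger_force: 0.0
```

drive_tool --pt "0 0 -0.5 0 0" --pt "0 0 -1 0 0" --pt "0 0 -1 0 0" --pt "0 0 -0.5 0 0" --pt "0 0 0 0 0"

```text
time_s: 6.85
tool_pos: [0.5021, -0.0292, 0.1115]
ee_rot: [3.136, 0.0, 1.53]
contact_force: [0.8, 0.4, -0.0]
width: 0.0005
finger_force: 0.0
```

```bash
python3 - <<'E'
from h import *
w=snap('wrist','w3')['pixels']; s=snap('scene','s3')['pixels']
cv2.imwrite('pics/m3.png',np.hstack([cv2.resize(s[180:290,215:325],(400,400),interpolation=3),cv2.resize(w[0:300,190:490],(400,400),interpolation=3)]))
E
```

```text
(no output)
```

View pics/m3.png

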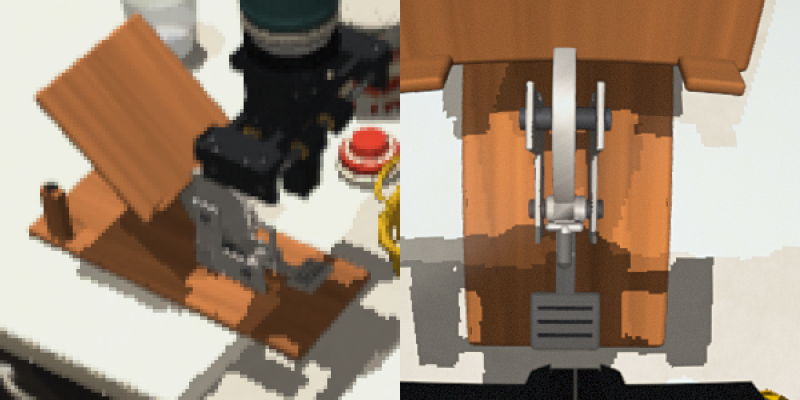

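```bash
python3 - <<'E'
from h import *
from scipy.spatial.transform import Rotation as R
c=pickle.load(open('s3.pkl','rb'))[1]
print('scene up',proj(c,(.4965,-.0315,.051)),'down',proj(c,(.4965,-.0315,.022)))
s,c=pickle.load(open('w3.pkl','rb')); K=c['mtx'];H=c['hand_eye']
Rt=R.from_euler('xyz',s['ee_rot']).as_matrix(); print(s['tool_pos'],s['ee_rot'])
def w(u,v,z):
    d=np.array([(u-K[0,2]),(v-K[1,2])])/K[0,0]; th=np.linalg.norm(d); d=np.r_[d/th*np.sin(th),np.cos(th)]
    o=Rt@H[:3,3]+s['tool_pos']; d=Rt@H[:3,:3]@d; return (o+d*(z-o[2])/d[2])
for z in(.022,.051):
  f=lambda x,y:(190+(x-400)*.75,y*.75)
  a=w(*f(530,320),z);b=w(*f(600,320),z); print(z,a,b,np.linalg.norm(a-b), w(*f(565,293),z),w(*f(565,349),z))
E
```

```text
scene up [299.0119034  253.41349677] down [299.4200603  259.69745459]
[ 0.50207108 -0.02918339  0.11150557] [3.13558537e+00 3.79137140e-04 1.53040354e+00]
0.022 [ 0.47744535 -0.03795041  0.022     ] [ 0.51679687 -0.03957066  0.022     ] 0.039384861213421454 [ 0.4978388  -0.02320618  0.022     ] [ 0.49635415 -0.05601319  0.022     ]
0.051 [ 0.48035488 -0.02961848  0.051     ] [ 0.51543551 -0.03106288  0.051     ] 0.03511035164012342 [ 0.49853499 -0.01647446  0.051     ] [ 0.49721147 -0.04572087  0.051     ]
```

```bash
cat >> h.py <<'E'
from scipy.spatial.transform import Rotation as R
def wray(s,c,u,v,z):
    K=c['mtx'];H=c['hand_eye'];Rt=R.from_euler('xyz',s['ee_rot']).as_matrix()
    d=np.array([(u-K[0,2]),(v-K[1,2])])/K[0,0]; th=np.linalg.norm(d); d=np.r_[d/th*np.sin(th),np.cos(th)]
    o=Rt@H[:3,3]+s['tool_pos']; d=Rt@H[:3,:3]@d; return (o+d*(z-o[2])/d[2]).round(4)
E
python3 - <<'E'
from h import *
for f in('w1','w2','w3'):
    s,c=pickle.load(open(f+'.pkl','rb')); p=c['pixels']; h=cv2.cvtColor(p,cv2.COLOR_BGR2HSV)
    m=(h[...,1]<70)
    # runs per row around column centre of low-saturation
    print(f,s['tool_pos'].round(4))
    for v in range(200,285,4):
        row=m[v]; u=next((k for d in range(0,12) for k in(318+d,318-d) if row[k]),None)
        if u is None: print(v,'-');continue
        a=u
        while row[a-1] and a>200:a-=1
        b=u
        while row[b+1] and b<450:b+=1
        print((v,a,b,b-a+1),end=' ')
    print()
    # foot width
    mo=(h[...,1]>90)&(h[...,0]<20)
    for v in (225,240,250):
        xs=np.where(mo[v,200:450])[0]+200
        if len(xs): print('foot',v,xs.min(),xs.max(),wray(s,c,xs.min(),v,.012),wray(s,c,xs.max(),v,.012))
E
```

```text
w1 [ 0.4862 -0.0214  0.1115]
200 -
204 -
208 -
212 -
216 -
220 -
224 -
228 -
(232, 313, 363, 51) (236, 313, 363, 51) (240, 313, 363, 51) (244, 313, 363, 51) (248, 313, 363, 51) (252, 313, 363, 51) (256, 313, 363, 51) (260, 313, 363, 51) (264, 313, 363, 51) (268, 312, 375, 64) (272, 200, 450, 251) (276, 302, 341, 40) (280, 320, 323, 4) (284, 319, 327, 9) 
foot 225 262 411 [ 0.4399 -0.0203  0.012 ] [ 0.5559 -0.0243  0.012 ]
foot 240 262 410 [ 0.4389 -0.0324  0.012 ] [ 0.5554 -0.0365  0.012 ]
foot 250 262 409 [ 0.4382 -0.0406  0.012 ] [ 0.5549 -0.0447  0.012 ]
w2 [ 0.4991 -0.0289  0.0224]
(200, 295, 339, 45) (204, 307, 328, 22) (208, 307, 328, 22) (212, 307, 328, 22) (216, 307, 328, 22) (220, 307, 328, 22) (224, 307, 328, 22) (228, 307, 328, 22) (232, 307, 328, 22) (236, 307, 328, 22) (240, 307, 328, 22) (244, 307, 328, 22) (248, 307, 328, 22) (252, 307, 327, 21) (256, 307, 328, 22) (260, 307, 327, 21) (264, 280, 354, 75) (268, 278, 356, 79) (272, 278, 356, 79) (276, 302, 340, 39) (280, 319, 322, 4) (284, 319, 323, 5) 
foot 225 210 427 [ 0.4407 -0.005   0.012 ] [ 0.5571 -0.0096  0.012 ]
foot 240 211 425 [ 0.4403 -0.0134  0.012 ] [ 0.5563 -0.018   0.012 ]
foot 250 212 424 [ 0.4402 -0.0191  0.012 ] [ 0.556  -0.0237  0.012 ]
w3 [ 0.5021 -0.0292  0.1115]
(200, 307, 321, 15) (204, 307, 321, 15) (208, 307, 320, 14) (212, 307, 320, 14) (216, 307, 320, 14) (220, 289, 338, 50) (224, 288, 339, 52) (228, 288, 339, 52) (232, 288, 339, 52) (236, 288, 339, 52) (240, 288, 339, 52) (244, 288, 339, 52) (248, 288, 339, 52) (252, 288, 339, 52) (256, 288, 339, 52) (260, 200, 339, 140) (264, 200, 450, 251) (268, 200, 450, 251) (272, 200, 450, 251) (276, 301, 342, 42) (280, 318, 318, 1) (284, 318, 323, 6) 
foot 225 240 389 [ 0.4399 -0.0272  0.012 ] [ 0.5558 -0.032   0.012 ]
foot 240 240 389 [ 0.4387 -0.0393  0.012 ] [ 0.5559 -0.0442  0.012 ]
foot 250 241 388 [ 0.4387 -0.0476  0.012 ] [ 0.5552 -0.0524  0.012 ]
```

```bash
python3 - <<'E'
from h import *
for f,q in(('w1',(312.5,363.5,231)),('w2',(277.5,356.5,268)),('w3',(287.5,339.5,222))):
    s,c=pickle.load(open(f+'.pkl','rb'))
    for z in(.02,.03,.04,.05):
        a=wray(s,c,q[0],q[2],z);b=wray(s,c,q[1],q[2],z); print(f,z,np.linalg.norm(a-b).round(4),((a+b)/2)[:2].round(4))
# scene: pad region difference
for f in('scene0','s1','s2','s3'):
    c=pickle.load(open(f+'.pkl','rb'))[1]; h=cv2.cvtColor(c['pixels'],cv2.COLOR_BGR2HSV)
    sub=(h[245:270,288:315,1]<70).astype(int); print(f); print('\n'.join(''.join('.#'[k] for k in r_) for r_ in sub))
E
```

```text
w1 0.02 0.0383 [ 0.4984 -0.0251]
w1 0.03 0.0368 [ 0.4981 -0.0224]
w1 0.04 0.0355 [ 0.4978 -0.0198]
w1 0.05 0.0341 [ 0.4975 -0.0171]
w2 0.02 0.041 [ 0.4975 -0.0284]
w2 0.03 0.0387 [ 0.4978 -0.0246]
w2 0.04 0.0364 [ 0.498  -0.0209]
w2 0.05 0.0342 [ 0.4983 -0.0172]
w3 0.02 0.0388 [ 0.4975 -0.0254]
w3 0.03 0.0373 [ 0.4978 -0.023 ]
w3 0.04 0.0359 [ 0.498  -0.0206]
w3 0.05 0.0345 [ 0.4982 -0.0182]
scene0
.##....####################
.##......##################
###.........###############
####..........#############
####............###########
####..............#########
#####.......#........######
######....######.......####
##################.......##
...###############.........
......###########..........
......##########...........
......##########...........
......#########............
.........#####.............
............#.............#
.........................##
........................###
.......................####
......................#####
.....................######
....................#######
....................#######
...................########
..................########
[... 1410 characters left out ...]

.##....####################
.##......##################
###.........###############
###...........#############
####............###########
####...............#.######
####...................####
#####......#####.........##
########..########.........
...###############.........
......###########..........
......###########..........
......##########...........
......#########............
.........#####.............
............#.............#
.........................##
........................###
.......................####
......................#####
.....................######
....................#######
....................#######
...................########
..................#########
```

```bash
python3 - <<'E'
from h import *
def wproj(c,p):
    H=c['hand_eye'];q=H[:3,:3].T@(np.array(p)-H[:3,3]); th=np.arctan2(np.hypot(q[0],q[1]),q[2]); n=q[:2]/np.hypot(q[0],q[1])
    return c['mtx'][:2,2]+c['mtx'][0,0]*th*n
s,c=pickle.load(open('w2.pkl','rb')); print(c['hand_eye'].round(3),c['mtx'].round(1))
for z in(0,-.01,-.02,-.03,-.05): print(z,wproj(c,(0.,0,z)).round(1),wproj(c,(0.009,0.0,z)).round(1))
w=c['pixels'].copy(); 
crop=cv2.resize(w[240:340,260:380],(480,400),interpolation=3)
for z,col in((0,(0,0,255)),(-.025,(0,255,0))):
    u,v=wproj(c,(.0,0,z)); cv2.circle(crop,(int((u-260)*4),int((v-240)*4)),4,col,1)
s,c=pickle.load(open('s2.pkl','rb')); b=c['pixels'][225:275,280:320]; b=cv2.resize(b,(320,400),interpolation=0)
u,v=proj(c,s['tool_pos']); print(u,v,s['tool_pos'],s['joints']); cv2.circle(b,(int((u-280+.5)*8),int((v-225+.5)*8)),4,(0,0,255),1)
cv2.imwrite('pics/m4.png',np.hstack([crop,b]))
E
```

```text
[[ 0.001 -0.965 -0.263  0.068]
 [ 1.     0.001 -0.     0.001]
 [ 0.001 -0.263  0.965 -0.178]
 [ 0.     0.     0.     1.   ]] [[371.6   0.  321.1]
 [  0.  371.6 233.6]
 [  0.    0.    1. ]]
0 [320.2 270.6] [320.2 253.9]
-0.01 [320.1 277.9] [320.1 260.5]
-0.02 [320.1 286.1] [320.1 267.8]
-0.03 [320.  295.1] [320. 276.]
-0.05 [319.8 316.6] [319.8 295.6]
299.18538036765125 258.7090484198599 [ 0.49936393 -0.02892997  0.02272946] [-1.07644064e-01  1.29206362e-01  2.13697554e+00 -4.43512717e-05
  8.76009289e-01 -6.72726005e-02]
```

View pics/m4.png

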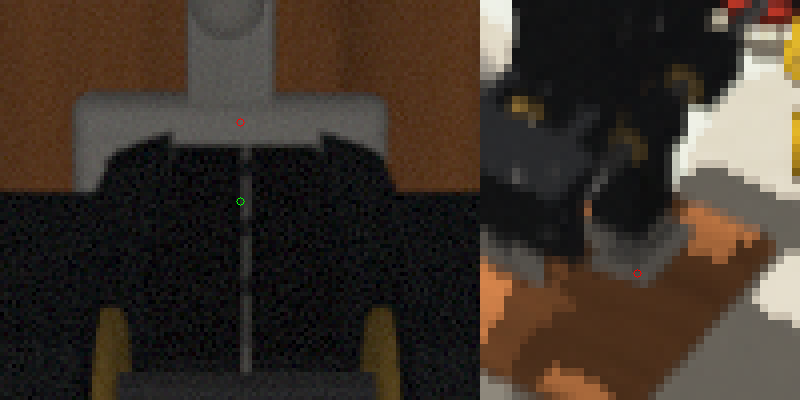

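The picture shows the real fingertip end about 25 mm behind the nominal TCP: the visible tip is at (640,225) and the projected TCP at (637,273). The paddle was therefore barely touched. I'll press about 30 mm deeper and watch the force.

drive_tool --pt "0.1 -0.2 1 0 0" --pt "0 0 1 0 0" --pt "0 0 0.8 0 0" --pt "0 0 0.2 0 0" --pt "0 0 0.2 0 0" --pt "0 0 0.1 0 0" --pt "0 0 0 0 0"

```text
time_s: 7.65
tool_pos: [0.4942, -0.0257, 0.0099]
ee_rot: [3.141, -0.0, 1.53]
contact_force: [-0.7, 0.3, 1.3]
width: 0.0005
finger_force: 0.3
```

drive_tool --pt "0 0 0.1 0 0" --pt "0 0 0.1 0 0" --pt "0 0 0 0 0"

```text
time_s: 7.95
tool_pos: [0.4939, -0.0257, 0.0036]
ee_rot: [3.141, 0.0, 1.53]
contact_force: [-0.5, 0.0, 0.2]
width: 0.0003
finger_force: 0.0
```

drive_tool --pt "0 0 0.1 0 0" --pt "0 0 0.1 0 0" --pt "0 0 0.1 0 0" --pt "0 0 0 0 0"

```text
time_s: 8.35
tool_pos: [0.4935, -0.0257, -0.0059]
ee_rot: [-3.141, -0.0, 1.53]
contact_force: [-0.1, 0.0, -0.3]
width: 0.0004
finger_force: 0.1
```

```bash
python3 - <<'E'
from h import *
snap('wrist','w4'); c=snap('scene','s4'); h=cv2.cvtColor(c['pixels'],cv2.COLOR_BGR2HSV)
sub=(h[245:270,288:315,1]<70).astype(int); print('\n'.join(''.join('.#'[k] for k in r_) for r_ in sub))
s,c=pickle.load(open('w4.pkl','rb'));m=cv2.cvtColor(c['pixels'],cv2.COLOR_BGR2HSV)[...,1]<70
for v in range(240,280,4): print(v,np.where(np.diff(m[v,240:400].astype(int)))[0]+240)
E
```

```text
###########################
###########################
###########################
#######...#################
#######....#####.##########
#######.#..####.....#######
##########..##........#####
#########..###..........###
##############............#
##############.............
##############.............
##############.............
################...........
###..############..........
###...############.........
###...############........#
###...############.......##
###...###########.......###
###.....########.......####
###......######.......#####
...........###.......######
............#.......#######
....................#######
...................########
..................#########
240 [318 343]
244 [318 343]
248 [318 343]
252 [318 343]
256 [318 342]
260 [318 342]
264 [318 342]
268 [318 342]
272 [318 341]
276 [289 299 301 343 346 369]
```

The pad's lower corner moved 6 px (about 28 mm) down, so the paddle has flipped. I'll retract, verify and move to the backrest.

drive_tool --pt "0 0 -0.5 0 0" --pt "0 0 -1 0 0" --pt "0 0 -1 0 0" --pt "0 0 -1 0 0" --pt "0 0 -1 0 0" --pt "0 0 -1 0 0" --pt "0 0 -1 0 0" --pt "0 0 -1 0 0"

```text
time_s: 9.25
tool_pos: [0.4934, -0.0257, 0.2208]
ee_rot: [-3.142, 0.0, 1.53]
contact_force: [0.4, -0.3, 0.6]
width: 0.0005
finger_force: 0.0
```

drive_tool --pt "0 0 -1 0 0" --pt "1 0 0 0 0" --pt "1 0 0 0 0" --pt "1 0 0 0 0" --pt "1 0 0 0 0" --pt "1 0 0 0 0" --pt "0.8 0.1 0 0 0" --pt "0 0 0 0 0"

```text
time_s: 10.05
tool_pos: [0.5036, 0.1504, 0.2494]
ee_rot: [-3.141, -0.001, 1.534]
contact_force: [0.4, -0.4, -0.0]
width: 0.0003
finger_force: 0.0
```

```bash
python3 - <<'E'
from h import *
w=snap('wrist','w5')['pixels'];s=snap('scene','s5')['pixels']; 
cv2.imwrite('pics/m5.png',np.hstack([cv2.resize(s[150:280,215:325],(400,473),interpolation=3),cv2.copyMakeBorder(cv2.resize(w,(400,300)),0,173,0,0,0)]))
E
```

```text
(no output)
```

View pics/m5.png

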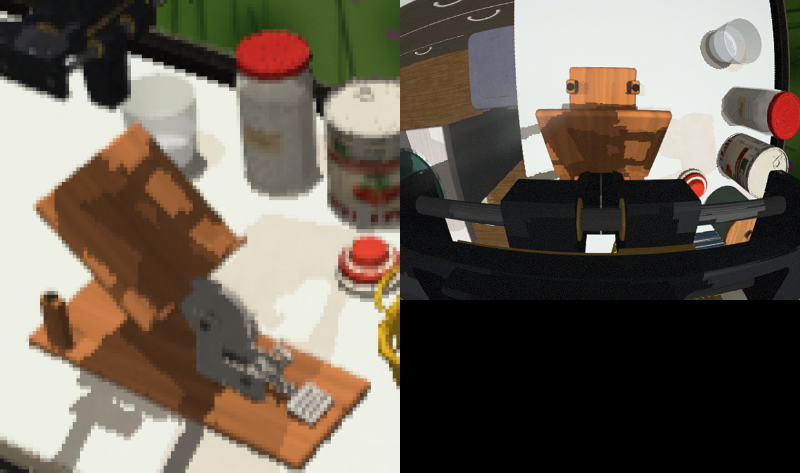

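The paddle stays down at scene crop (310,400), and the backrest is still raised under the fingers. Descending.

drive_tool --pt "0.4 0 0.8 0 0" --pt "0 0 0.8 0 0" --pt "0 0 0.8 0 0" --pt "0 0 0.4 0 0" --pt "0 0 0.2 0 0" --pt "0 0 0 0 0"

```text
time_s: 10.75
tool_pos: [0.504, 0.1593, 0.1592]
ee_rot: [-3.141, 0.0, 1.53]
contact_force: [0.6, 0.3, 0.1]
width: 0.0004
finger_force: 0.0
```

drive_tool --pt "0.1 0 0.2 0 0" --pt "0.1 0 0.2 0 0" --pt "0.1 0 0.2 0 0" --pt "0.1 0 0.2 0 0" --pt "0.1 0 0.2 0 0" --pt "0 0 0 0 0"

```text
time_s: 11.35
tool_pos: [0.5039, 0.1752, 0.1282]
ee_rot: [-3.14, 0.001, 1.531]
contact_force: [-1.2, 0.2, -0.4]
width: 0.0004
finger_force: 0.1
```

drive_tool --pt "0.2 0 0.3 0 0" --pt "0.1 0 0.3 0 0" --pt "0.1 0 0.3 0 0" --pt "0.1 0 0.3 0 0" --pt "0.1 0 0.3 0 0" --pt "0 0 0.2 0 0" --pt "0 0 0 0 0"

```text
time_s: 12.05
tool_pos: [0.5043, 0.1927, 0.0769]
ee_rot: [-3.139, 0.001, 1.531]
contact_force: [-0.2, -0.7, 0.0]
width: 0.0004
finger_force: 0.0
```

drive_tool --pt "0 0 0.2 0 0" --pt "0 0 0.1 0 0" --pt "0 0 0 0 0"

```text
time_s: 12.35
tool_pos: [0.5053, 0.1928, 0.0691]
ee_rot: [-3.141, 0.0, 1.53]
contact_force: [-0.2, 0.8, -0.4]
width: 0.0004
finger_force: 0.0
```

drive_tool --pt "0 0 0.1 0 0" --pt "0 0 0.1 0 0" --pt "0 0 0.1 0 0"

```text
time_s: 12.65
tool_pos: [0.5058, 0.1932, 0.0606]
ee_rot: [3.141, -0.0, 1.53]
contact_force: [0.3, 0.4, 1.3]
width: 0.0002
finger_force: 0.6
```

drive_tool --pt "0 0 0.1 0 0" --pt "0 0 0.1 0 0"

```text
time_s: 12.85
tool_pos: [0.5059, 0.1932, 0.0563]
ee_rot: [-3.142, 0.0, 1.531]
contact_force: [-10.0, -3.7, 29.4]
width: 0.0007
finger_force: 14.7
```

```bash
python3 - <<'E'
from h import *
w=snap('wrist','w6')['pixels'];s=snap('scene','s6')['pixels']; 
cv2.imwrite('pics/m6.png',np.hstack([cv2.resize(s[150:280,215:325],(400,473),interpolation=3),cv2.copyMakeBorder(cv2.resize(w,(400,300)),0,173,0,0,0)]))
E
```

```text
(no output)
```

View pics/m6.png

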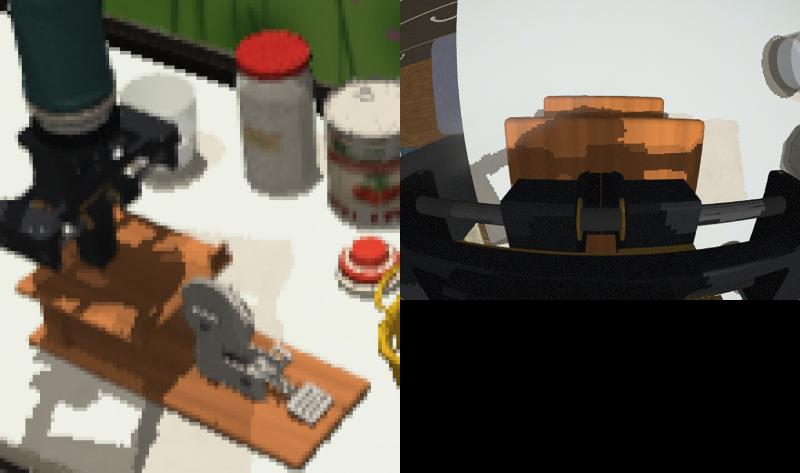

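The backrest lies flat on its rests, with the force up to 29 N, and the paddle is down. Retracting, with a numeric check.

drive_tool --pt "0 0 -0.1 0 0" --pt "0 0 0 0 0" --pt "0 0 -0.5 0 0" --pt "0 0 -1 0 0" --pt "0 0 -1 0 0" --pt "0 0 -1 0 0" --pt "0 0 -1 0 0" --pt "0 0 0 0 0"

```text
time_s: 13.75
tool_pos: [0.5089, 0.194, 0.1984]
ee_rot: [3.133, -0.003, 1.53]
contact_force: [0.1, 0.9, -0.2]
width: 0.0004
finger_force: 0.0
```

```bash
python3 - <<'E'
from h import *
c=snap('scene','s7'); a=pickle.load(open('s6.pkl','rb'))[1]
d=np.abs(c['pixels'].astype(int)-a['pixels']).max(2)>40
print('changed px paddle',d[250:270,292:312].sum())
h=cv2.cvtColor(c['pixels'],cv2.COLOR_BGR2HSV)
sub=((h[195:260,215:285,1]>90)&(h[195:260,215:285,0]<20)).astype(int); print('\n'.join(''.join('.#'[k] for k in r_) for r_ in sub[::2]))
t=pickle.load(open('top0.pkl','rb'))[1]
o=np.array([.5006,.066]);u=np.array([.0466,.999]);v=np.array([-u[1],u[0]])
for x,y in((.175,.07),(.175,-.07)): print('tip corner flat expected',proj(c,np.r_[o+x*u+y*v,.089]).round(1),'at .06 rad',proj(c,np.r_[o+x*u+y*v,.0995]).round(1))
E
```

```text
changed px paddle 0
......................................................................
......................................................................
......................................................................
......................................................................
......................................................................
......................................................................
.............................#####....................................
...........................###########................................
........................##################............................
......................#########################.......................
...................##################################.................
.................#########################################..##........
...............################################################.......
............###################################################.......
..........####################################################........
........#######
[... 690 characters left out ...]
...#
...........###########################################................
...............#######################################................
...................###################################................
.......................###############################................
...........................##############################.............
................................#############################.........
....................................##############################....
........................................#############################.
tip corner flat expected [217.2 227.9] at .06 rad [216.7 225.5]
tip corner flat expected [244.3 204.8] at .06 rad [243.9 202.4]
```

```bash
python3 -c "
from bench import r
print(r.job_done())"
```

```text
the job is handed in; nothing more can be done
None
```

The job is handed in (no verdict was returned): the paddle is flipped down and stayed down, the backrest lies flat on its rests in the last camera check, and the arm is clear of the stand.

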